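Nest the graded plywood pots

TASK

Put the set of three square plywood pots away as a nest, mouths up: the middle pot, which has been left lying on its side, standing fully home in the large pot that is screwed to the bench, and the small pot standing fully home in the middle one. Lower the pots in, do not drop them, let go of everything, and leave the tape measure, the roll of masking tape and the sanding block where they are.

Things in the scene. Friction and masses are not known exactly. Their poses are not given: they have to be found in the camera images.
- large_pot: Large pot: open square box of pale plywood, comb-jointed corners, screwed to the bench (immovable). Outside 80 x 80 mm, 65 high, walls 8, so inside 64 x 64 mm; floor 10 mm thick. A base board 106 x 80 mm, 8 thick, sticks out 13 mm at its two x sides. Origin: centre of its underside, on the bench; z up, x and y square to the walls.
- middle_pot: Middle pot, same make, loose, 0.16 kg; lying on one side, mouth roughly to the right (-y, within 25 degrees), x axis level. Outside 60 x 60 mm, 90 high, walls 6 (inside 48 x 48), floor 10; lowest 9 mm bevelled to 54 x 54. Origin: centre of its underside; z points to the mouth, x and y square to the walls. Home: origin 10 mm above the large pot's, 2 mm play a side.
- small_pot: Small pot, same make, loose, 0.13 kg, standing upright on the bench. Outside 44 x 44 mm, 110 high, walls 6 (inside 32 x 32), floor 10; lowest 9 mm bevelled to 38 x 38. Origin: centre of its underside; z points to the mouth, x and y square to the walls. Home: origin 10 mm above the middle pot's origin, 2 mm play a side.
- middle_mouth (a point): Centre of the middle pot's mouth, level with its rim, 90 mm from its underside. When home, this rim stands 35 mm above the large pot's rim.
- small_mouth (a point): Centre of the small pot's mouth, level with its rim, 110 mm above its underside. When home, this rim stands 30 mm above the middle pot's rim.
- tape_measure: A yellow and black tape measure lying on the bench, 38 x 79 x 63 mm high; a bystander. Origin: centre of its underside.
- masking_tape: A roll of cream masking tape lying flat, 100 mm across, 25 mm high; a bystander. Origin: centre of its underside.
- sanding_block: A sanding block, 61 x 105 mm, 32 mm high; a bystander. Origin: centre of its underside.
There are look-alikes about, which are no part of the job. What is shaped like the small_pot but yellow is not meant.

How it is judged:
At the end, for the whole second after the job is handed in: The middle pot stands upright (within 4 degrees) on the large pot's floor (origin 6 to 12.5 mm above the large pot's, centred within 4 mm), and the small pot likewise on the middle pot's floor; both at rest and released (horizontal distance between middle_pot and large_pot below 0.004 m and z of middle_pot in the frame of large_pot between 0.006 and 0.0125 m and angle between each of middle_pot, small_pot's own z axis and vertical below 0.07 rad and horizontal distance between small_pot and middle_pot below 0.004 m and z of small_pot in the frame of middle_pot between 0.006 and 0.0125 m and linear speed of each of middle_pot, small_pot below 0.02 m/s and angular speed of each of middle_pot, small_pot below 0.2 rad/s); the robot touches nothing.
It fails at once if the tape measure is pushed more than 30 mm from its place (distance of tape_measure from where it was at the start of the episode above 0.03 m).
It fails at once if the masking tape is pushed more than 30 mm from its place (distance of masking_tape from where it was at the start of the episode above 0.03 m).
It fails at once if the sanding block is pushed more than 30 mm from its place (distance of sanding_block from where it was at the start of the episode above 0.03 m).
It fails at once if the middle pot is dropped into the nest (faster than 0.6 m/s over the large pot) (linear speed of middle_pot above 0.6 m/s and horizontal distance between middle_pot and large_pot below 0.02 m and height (world z) of middle_pot below 0.12 m).
It fails at once if the small pot is dropped into the nest (faster than 0.6 m/s over the large pot) (linear speed of small_pot above 0.6 m/s and horizontal distance between small_pot and large_pot below 0.02 m and height (world z) of small_pot below 0.12 m).
It also fails if it takes over 72 s, if anything falls off the work surface, if the arm or the gripper's body presses on something with over 40 N, if the wrist force passes 120 N, or if a joint passes its speed limit or range.

ROBOT

A 7-joint arm with a two-finger parallel gripper is mounted at the origin on the work surface; the furniture and walls round the work are solid. World frame = base frame: x ahead of the robot, y to its left, z up, the work surface at z = 0. Lengths are in m, angles in rad, forces in N, time in s.
With the tool pointing down it reaches from about 0.425 to 0.875 m from the base axis. Payload 4.7 kg.
Tool frame: the origin (TCP) lies between the finger pads; the fingertips stand 11 mm ahead of it and the grasp point (between the pads) lies 8 mm behind it; z points along the fingers, y is the line along which they close (so a half turn about z gives the same grasp; the last joint's range is limited). The gripper opens to 87 mm and grips with 3 to 60 N. Pads are 19 mm wide; open, the fingers measure 117 mm over their backs; the gripper's body (75 mm by 190 mm) begins 51 mm behind the grasp point.
Start: joints at [1.309, 0.321, -0.07, 1.45, 0.023, 1.371, -0.057], TCP at [0.177, -0.625, 0.234] pointing down, gripper open.
Joint ranges: [-2.86, 2.86], [-0.3, 2.09], [-1.38, 1.24], [0.06, 2.45], [-1.56, 4.7], [0.09, 2.05], [-2.69, 2.69]. Speed limits (rad/s): [2.57, 2.57, 3.14, 3.14, 3.14, 3.14, 3.14].

INTERFACE

Orientations are given as a rotation vector (axis times angle).
In Python, from bench import ctrl gives the robot as it stands. The module is installed in compiled form; this text tells all that it offers.
- The arm moves only by the shell command python3 -m inch 'ROWS' [FORCE]. ROWS is JSON, a list of rows, each an object with "slide": the shift along the tool's x, y, z scaled (see below), a list of three; "angular": the turn, a rotation vector about the tool's x, y, z scaled (see below), a list of three; "claw": the opening, from -1 (shut) to 1 (fully open). In form: [{"slide": [tx, ty, tz], "angular": [rx, ry, rz], "claw": claw}, ...]. A call has 1 to 10 rows; each row is the pose to reach, as a shift and turn from the pose commanded when the call began, along the tool's axes at that moment; what a row does not reach only later rows make up. The controller multiplies each number of a shift by 0.25 m and each number of a turn by 30 degrees. A row lasts 1/10 s, in which the tool goes at most 50 mm and 8.59 degrees, less where a joint would pass 70% of its speed; a pose out of reach is approached as far as the arm can. A call with a number of a shift or a turn outside -1 to 1 is refused whole. A call with a gripper value outside its range is refused whole. The fingers move at their own pace and stop on an object; FORCE is the grip in N (left out, the last holds). Time passes only in rows, so rows that repeat a pose let the fingers close. It gives the time, the measured TCP pose, the force, the opening and the grip force at its end, in the units of the state.
- ctrl.get_state(): the state, without advancing time (a new reading comes with each control period).
- ctrl.get_image(name): name is "scene" or "top"; returns a dict with "color" (480x640x3 uint8, red, green, blue), "depth" (480x640 float32, m along the optical axis (not along the pixel's ray), 0 where there is no reading), "camera_matrix" (3x3 intrinsics, pixels), "extrinsics" (4x4, takes a point from camera to world coordinates). Camera axes: x right, y up, looking along -z (the intrinsics and any distortion apply to the point x, -y, -z); pixel columns grow to the right and rows downward; lengths in m; the calibration is good to about 2 mm. A picture is of the moment at which its call begins.
- ctrl.close_job(): hands the job in; it is judged then, once.
Trained networks look in the newest picture that a camera, given by its name, has taken for a name from the list of things; names that differ only in an ending like _2 or _b are one class to them, and where a whole thing is asked for, a point or a joint stands for the part that bears it (a point fixed in the world has none). Each returns a list of dicts, best first, with "confidence" (0 to 1); they miss things now and then, are a little off and sometimes report something else, mostly with a low value. They report only what shows in the picture. A call takes as long as a camera call. They do not tell look-alikes from the thing itself.
- ctrl.find_in(query, camera): "bbox" ([centre column, centre row, width, height] in pixels, round what is visible of it).
- ctrl.outline_of(query, camera): "mask" (480x640 bool, what is visible of it) and "bbox" ([centre column, centre row, width, height] in pixels, round what is visible of it).
The state is a dict: "time": time; "joint_positions": joint angles; "qd": joint speeds; "joint_torque": joint torques, N m; "position": TCP position; "tool_rot": TCP orientation; "ft_force": force on the tool from outside, world axes, zero at the start; "torque": the same for the moment, N m; "grip_width": opening from 0.0 (shut) to 1.0 (fully open); "grip_force": force on a finger pad.
Only numpy, scipy, OpenCV 4.12 (cv2) and the standard library are available. Lean on these libraries where they do the work, as an engineer would, in place of code of your own. Each camera call takes 0.05 s, during which the arm holds its last target. There are 200 camera calls.

## Working session

There is one attempt and no reset: what is moved stays moved. The work goes in short steps, Python scripts to look and compute and a shell command to move; the robot and the scene stay as the last step left them, time stands still between calls to the robot, and variables do not carry over. Pictures are saved under pics/ and viewed, at most 10 in all, crops included, and the job is handed in when it is done.

```bash
mkdir -p pics; cat > h.py <<'E'
import numpy as np,cv2
from bench import ctrl
from scipy.spatial.transform import Rotation as R
def cloud(im):
    K=np.array(im['camera_matrix']);T=np.array(im['extrinsics']);d=im['depth']
    v,u=np.mgrid[:480,:640]
    p=np.stack([(u-K[0,2])/K[0,0]*d,-(v-K[1,2])/K[1,1]*d,-d],-1)
    w=p@T[:3,:3].T+T[:3,3]; w[d==0]=np.nan
    return w
def save(im,n,box=None,s=1):
    c=im['color'][:,:,::-1]
    if box: c=c[box[1]:box[3],box[0]:box[2]]
    cv2.imwrite('pics/'+n,cv2.resize(c,None,fx=s,fy=s,interpolation=cv2.INTER_CUBIC))
E
python3 - <<'E'
from h import *
for n in ['scene','top']:
    im=ctrl.get_image(n);save(im,n+'0.png');w=cloud(im);print(n,np.array(im['extrinsics']).round(3).tolist(),np.array(im['camera_matrix']).round(1).tolist())
    for q in ['large_pot','middle_pot','small_pot','tape_measure','masking_tape','sanding_block']:
        for r in ctrl.outline_of(q,n)[:3]:
            p=w[r['mask']];p=p[~np.isnan(p[:,0])]
            print(q,round(r['confidence'],2),np.round(r['bbox']),np.percentile(p,[3,50,97],axis=0).round(3).tolist() if len(p) else '')
s=ctrl.get_state();print(s)
E
```

```text
scene [[-0.467, 0.577, -0.67, -0.387], [-0.884, -0.312, 0.347, 0.485], [-0.009, 0.755, 0.656, 0.919], [0.0, 0.0, 0.0, 1.0]] [[545.7, 0.0, 317.6], [0.0, 545.7, 236.8], [0.0, 0.0, 1.0]]
large_pot 0.9 [306. 278.  54.  57.] [[0.363, 0.063, 0.004], [0.399, 0.104, 0.038], [0.453, 0.147, 0.067]]
middle_pot 0.96 [394. 188.  40.  30.] [[0.551, -0.294, 0.002], [0.576, -0.248, 0.049], [0.633, -0.208, 0.063]]
small_pot 0.63 [221. 317.  31.  50.] [[0.342, 0.301, 0.005], [0.35, 0.326, 0.079], [0.391, 0.348, 0.111]]
small_pot 0.55 [272. 308.  32.  53.] [[0.319, 0.193, 0.005], [0.325, 0.218, 0.076], [0.365, 0.238, 0.111]]
tape_measure 0.77 [385. 260.  32.  27.] [[0.343, -0.114, 0.007], [0.358, -0.076, 0.047], [0.39, -0.049, 0.064]]
masking_tape 0.81 [432. 253.  42.  32.] [[0.312, -0.256, 0.001], [0.358, -0.208, 0.021], [0.403, -0.165, 0.028]]
sanding_block 0.61 [161. 296.  57.  39.] [[0.489, 0.357, 0.002], [0.508, 0.408, 0.03], [0.551, 0.457, 0.035]]
top [[-0.022, 0.997, -0.077, 0.388], [-1.0, -0.023, -0.005, 0.034], [-0.007, 0.077, 0.997, 1.144], [0.0, 0.0, 0.0, 1.0]] [[520.8, 0.0, 323.6], [0.0, 52
[... 795 characters left out ...]
ime': 0.7, 'joint_positions': array([ 1.30908686,  0.32097326, -0.07008419,  1.45050494,  0.02261842,
        1.37080105, -0.05690978]), 'qd': array([-0.00109943, -0.00058335, -0.00095155, -0.00148166,  0.00043374,
       -0.00149971, -0.00105671]), 'joint_torque': array([ 3.71410370e-04, -4.90951931e+01, -4.02734522e-01, -3.12708592e+01,
       -6.37668092e-02,  3.32280679e-02,  6.15205167e-06]), 'position': array([ 0.17697716, -0.62546103,  0.23360131]), 'tool_rot': array([ 3.11165815e+00,  4.31850323e-01, -8.32531260e-05]), 'ft_force': array([ 0.02861353,  0.52765262, -0.03132443]), 'torque': array([0.01784475, 0.01928824, 0.06532688]), 'grip_force': 0.0, 'grip_width': 0.9975739451217872}
```

```bash
python3 - <<'E'
from h import *
im=ctrl.get_image('top');a=im['color'][150:350,130:530,::-1]
cv2.imwrite('pics/a.png',cv2.resize(a,None,fx=2,fy=2,interpolation=cv2.INTER_CUBIC))
w=cloud(im)
def rect(q,zlo,zhi):
    for r in ctrl.outline_of(q,'top')[:2]:
        m=cv2.dilate(r['mask'].astype(np.uint8),np.ones((5,5)))>0
        p=w[m];p=p[(p[:,2]>zlo)&(p[:,2]<zhi)]
        b=cv2.minAreaRect((p[:,:2]*1000).astype(np.float32))
        print(q,r['bbox'],len(p),np.round(b[0],1),np.round(b[1],1),round(b[2],1),im['color'][r['mask']].mean(0).round())
rect('large_pot',.058,.072);rect('small_pot',.1,.118);rect('middle_pot',.052,.07)
E
```

```text
large_pot [297.8, 270.0, 46.4, 53.6] 548 [416.1 100.9] [80. 80.] 11.3 [176. 164. 128.]
small_pot [188.8, 296.3, 34.3, 27.6] 292 [369.6 321.9] [44.9 44.2] 74.8 [134. 123.  94.]
small_pot [240.8, 306.0, 30.7, 22.2] 264 [345.2 213.3] [43.8 44.8] 6.2 [158. 145.  64.]
middle_pot [463.3, 183.2, 54.0, 45.1] 1257 [ 594.6 -257.8] [90.1 62.5] 69.2 [175. 161. 125.]
```

View pics/a.png

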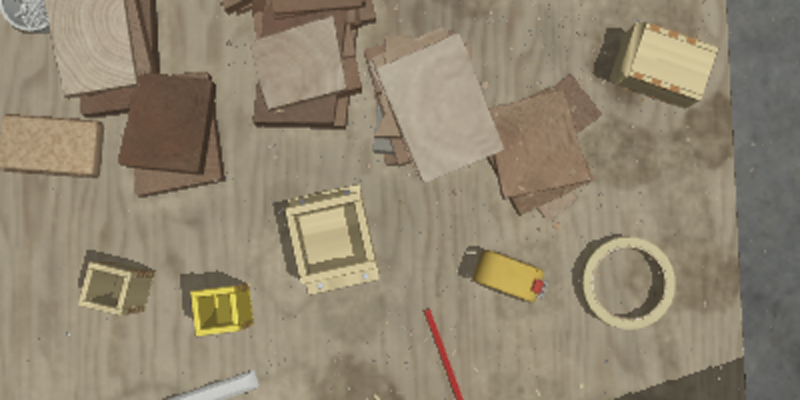

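View pics/scene0.png

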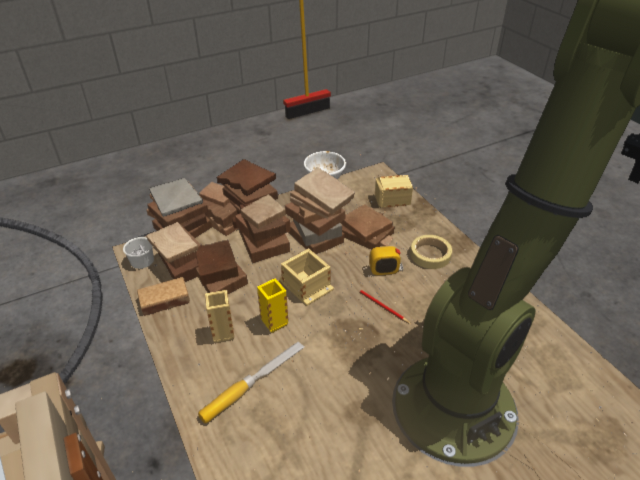

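The crop and scene show two candidates of the small pot's shape: pale plywood at top-px (188,297) and yellow at (241,306). The pale one is meant, since yellow is excluded; the enlarged crop confirms its colour. The middle pot lies at top-px (463,183) with its mouth to the right, and the large pot is at (298,270).

```bash
cat >> h.py <<'E'
def Rt(head,tilt,sgn):  # tool z: horizontal heading(deg), tilt from vertical; y horizontal
    h=np.radians(head);t=np.radians(tilt)
    z=np.array([np.cos(h)*np.sin(t),np.sin(h)*np.sin(t),-np.cos(t)])
    y=sgn*np.array([np.sin(h),-np.cos(h),0]);return np.stack([np.cross(y,z),y,z],1)
def plan(p,Rm,n=None,cur=None):
    s=ctrl.get_state()
    p0,R0=cur if cur else (np.array(s['position']),R.from_rotvec(s['tool_rot']).as_matrix())
    rv=R.from_matrix(R0.T@Rm).as_rotvec();d=R0.T@(np.array(p)-p0)
    n=n or int(np.ceil(max(np.degrees(np.abs(rv)).max()/29.5,np.abs(d).max()/.248)))
    for i in range(n):
        Ri=R0@R.from_rotvec(rv*i/n).as_matrix()
        print(i,(Ri.T@(np.array(p)-p0)/n/.25).round(4).tolist(),(np.degrees(rv)/n/30).round(4).tolist())
    return np.array(p),Rm
def grasp2tcp(g,Rm): return np.array(g)+.008*Rm[:,2]
E
python3 - <<'E'
from h import *
s=ctrl.get_state();R0=R.from_rotvec(s['tool_rot']).as_matrix();print(R0.round(2))
for sg in (1,-1): print(sg,np.degrees(R.from_matrix(R0.T@Rt(69.2,45,sg)).as_rotvec()))
E
```

```text
[[ 0.96  0.27 -0.  ]
 [ 0.27 -0.96 -0.  ]
 [-0.    0.   -1.  ]]
1 [ 20.93938838  41.63304051 -50.54557338]
-1 [ 49.21275301 -24.751614   118.79785947]
```

```bash
python3 - <<'E'
from h import *
Rg=Rt(69.2,45,1);g=np.array([.5832,-.2877,.033])
p=grasp2tcp(g,Rg)-.1*Rg[:,2]
c=plan(p,Rg)
plan(grasp2tcp(g,Rg),Rg,cur=c)
E
```

```text
0 [0.8881, -0.3243, 0.271] [0.349, 0.6939, -0.8424]
1 [0.7683, 0.1344, 0.5992] [0.349, 0.6939, -0.8424]
0 [-0.0, -0.0, 0.4] [0.0, 0.0, 0.0]
```

```bash
python3 -m inch '[{"slide":[0.888,-0.324,0.271],"angular":[0.349,0.694,-0.842],"claw":1},{"slide":[0.888,-0.324,0.271],"angular":[0.349,0.694,-0.842],"claw":1},{"slide":[0.888,-0.324,0.271],"angular":[0.349,0.694,-0.842],"claw":1},{"slide":[0.888,-0.324,0.271],"angular":[0.349,0.694,-0.842],"claw":1},{"slide":[0.888,-0.324,0.271],"angular":[0.349,0.694,-0.842],"claw":1},{"slide":[0.888,-0.324,0.271],"angular":[0.349,0.694,-0.842],"claw":1},{"slide":[0.888,-0.324,0.271],"angular":[0.349,0.694,-0.842],"claw":1},{"slide":[0.888,-0.324,0.271],"angular":[0.349,0.694,-0.842],"claw":1}]'
python3 -m inch '[{"slide":[0.768,0.134,0.599],"angular":[0.349,0.694,-0.842],"claw":1},{"slide":[0.768,0.134,0.599],"angular":[0.349,0.694,-0.842],"claw":1},{"slide":[0.768,0.134,0.599],"angular":[0.349,0.694,-0.842],"claw":1},{"slide":[0.768,0.134,0.599],"angular":[0.349,0.694,-0.842],"claw":1},{"slide":[0.768,0.134,0.599],"angular":[0.349,0.694,-0.842],"claw":1},{"slide":[0.768,0.134,0.599],"angular":[0.349,0.694,-0.842],"claw":1},{"slide":[0.768,0.134,0.599],"angular":[0.349,0.694,-0.842],"claw":1},{"slide":[0.768,0.134,0.599],"angular":[0.349,0.694,-0.842],"claw":1}]'
python3 - <<'E'
from h import *
Rg=Rt(69.2,45,1);g=np.array([.5832,-.2877,.033])
c=plan(grasp2tcp(g,Rg),Rg);print(ctrl.get_state()['joint_positions'].round(2))
save(ctrl.get_image('scene'),'b.png')
E
```

```text
time: 1.7
position: [0.3676, -0.4882, 0.1661]
tool_rot: [-2.69, -1.015, -0.482]
ft_force: [-0.5, 0.0, 0.4]
grip_width: 1.0
grip_force: 0.0
time: 2.5
position: [0.5588, -0.3513, 0.0983]
tool_rot: [-2.111, -1.451, -0.871]
ft_force: [-0.4, 0.5, 0.5]
grip_width: 0.999
grip_force: 0.0
0 [0.0092, -0.0002, 0.4093] [0.0048, 0.0054, -0.0043]
[ 1.15  0.76 -0.45  1.36 -0.41  1.43  0.54]
```

View pics/b.png

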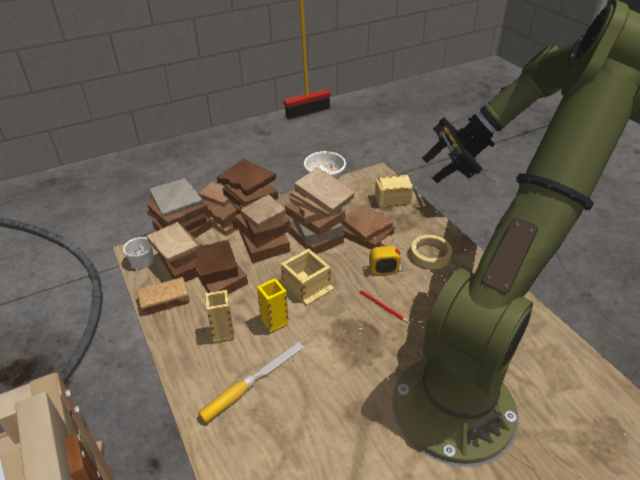

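The gripper (px ~455,150) stands at the mouth side, aimed at the middle pot (393,190) as planned. Next: advance, close and lift.

```bash
python3 -m inch '[{"slide":[0.003,0,0.14],"angular":[0,0,0],"claw":1},{"slide":[0.006,0,0.28],"angular":[0,0,0],"claw":1},{"slide":[0.009,0,0.41],"angular":[0,0,0],"claw":1},{"slide":[0.009,0,0.41],"angular":[0,0,0],"claw":1}]' 40
python3 -m inch '[{"slide":[0,0,0],"angular":[0,0,0],"claw":-1},{"slide":[0,0,0],"angular":[0,0,0],"claw":-1},{"slide":[0,0,0],"angular":[0,0,0],"claw":-1},{"slide":[0,0,0],"angular":[0,0,0],"claw":-1},{"slide":[0,0,0],"angular":[0,0,0],"claw":-1},{"slide":[0,0,0],"angular":[0,0,0],"claw":-1}]' 40
python3 - <<'E'
from h import *
s=ctrl.get_state();R0=R.from_rotvec(s['tool_rot']).as_matrix();p=s['position']
c=plan(p+[0,0,.18],R0); Rf=Rt(69.2-180,45,-1)
print(R0.round(3),np.degrees(R.from_matrix(R0.T@Rf).as_rotvec()))
Rf2=Rt(-78.7,45,-1);print(np.degrees(R.from_matrix(Rf.T@Rf2).as_rotvec()))
E
```

```text
time: 2.95
position: [0.5848, -0.2756, 0.0254]
tool_rot: [-2.101, -1.451, -0.87]
ft_force: [-0.1, 1.2, -0.2]
grip_width: 0.999
grip_force: 0.0
time: 3.55
position: [0.5864, -0.2806, 0.0278]
tool_rot: [-2.108, -1.453, -0.873]
ft_force: [-1.6, -2.0, 3.5]
grip_width: 0.689
grip_force: 40.0
0 [0.5087, 0.0006, -0.5095] [0.0, 0.0, 0.0]
[[ 0.252  0.934  0.252]
 [ 0.661 -0.356  0.66 ]
 [ 0.707  0.001 -0.708]] [ 5.45454819e-02 -8.99572807e+01 -9.38420578e-02]
[-22.69812768   0.         -22.69812768]
```

```bash
python3 -m inch '[{"slide":[0.06,0,-0.06],"angular":[0,0,0],"claw":-1},{"slide":[0.2,0,-0.2],"angular":[0,0,0],"claw":-1},{"slide":[0.36,0,-0.36],"angular":[0,0,0],"claw":-1},{"slide":[0.51,0,-0.51],"angular":[0,0,0],"claw":-1},{"slide":[0.51,0,-0.51],"angular":[0,0,0],"claw":-1}]'
for i in 1 2 3; do python3 -m inch '[{"slide":[0,0,0],"angular":[0,-0.2,0],"claw":-1},{"slide":[0,0,0],"angular":[0,-0.4,0],"claw":-1},{"slide":[0,0,0],"angular":[0,-0.6,0],"claw":-1},{"slide":[0,0,0],"angular":[0,-0.8,0],"claw":-1},{"slide":[0,0,0],"angular":[0,-1,0],"claw":-1},{"slide":[0,0,0],"angular":[0,-1,0],"claw":-1}]'; done
python3 - <<'E'
from h import *
s=ctrl.get_state();R0=R.from_rotvec(s['tool_rot']).as_matrix();p=s['position']
print(R0.round(3),s['joint_positions'].round(2))
save(ctrl.get_image('scene'),'c.png')
E
```

```text
time: 4.05
position: [0.5892, -0.2794, 0.2163]
tool_rot: [-2.109, -1.463, -0.88]
ft_force: [0.7, -0.0, -0.4]
grip_width: 0.683
grip_force: 40.0
time: 4.65
position: [0.5888, -0.2733, 0.2103]
tool_rot: [-2.443, -1.701, -0.326]
ft_force: [0.1, 2.0, -0.7]
grip_width: 0.689
grip_force: 40.0
time: 5.25
position: [0.5871, -0.2742, 0.2056]
tool_rot: [2.448, 1.701, -0.321]
ft_force: [0.5, 0.5, -1.7]
grip_width: 0.691
grip_force: 40.0
time: 5.85
position: [0.5853, -0.2771, 0.2029]
tool_rot: [2.109, 1.463, -0.877]
ft_force: [0.6, 1.5, -2.0]
grip_width: 0.685
grip_force: 40.0
[[ 0.245  0.935 -0.256]
 [ 0.666 -0.354 -0.657]
 [-0.705 -0.01  -0.71 ]] [ 0.25  0.49 -0.31  1.52  0.84  1.57 -0.59]
```

View pics/c.png

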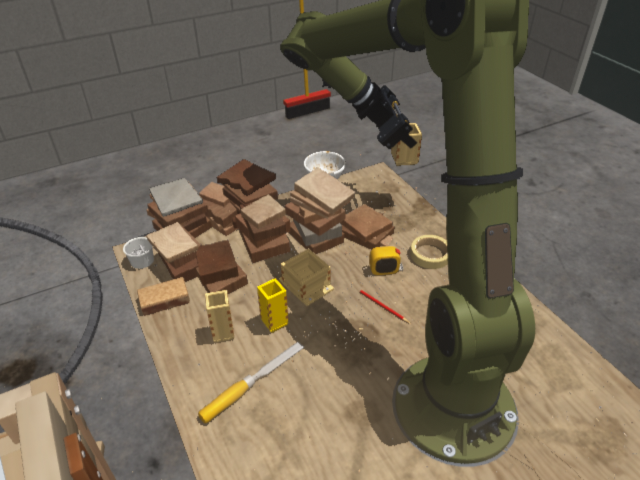

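```bash
python3 - <<'E'
from h import *
im=ctrl.get_image('top');w=cloud(im)
m=(w[...,0]>.3)&(w[...,0]<.66)&(w[...,1]<.3)&(w[...,1]>-.2)&(w[...,2]<.16);print(np.nanmax(w[m][:,2]))
Rf=Rt(-78.7,45,-1)
c=plan(grasp2tcp([.4154,.1043,.22],Rf),Rf,n=2)
E
```

```text
0.15998317340364976
0 [0.4069, -0.5868, -0.4239] [-0.3817, -0.004, -0.3787]
1 [0.5044, -0.4005, -0.5242] [-0.3817, -0.004, -0.3787]
```

```bash
python3 -m inch '[{"slide":[-0.11,0,-0.11],"angular":[0,0,0],"claw":-1},{"slide":[-0.226,0,-0.227],"angular":[0,0,0],"claw":-1},{"slide":[-0.226,0,-0.227],"angular":[0,0,0],"claw":-1}]'
python3 - <<'E'
from h import *
Rf=Rt(-78.7,45,-1)
c=plan(grasp2tcp([.4154,.1043,.27],Rf),Rf,n=2)
E
```

```text
time: 6.25
position: [0.5873, -0.2825, 0.296]
tool_rot: [2.112, 1.441, -0.86]
ft_force: [-0.1, 0.4, -0.5]
grip_width: 0.687
grip_force: 40.0
0 [0.4569, -0.5942, -0.3747] [-0.3733, -0.0001, -0.3908]
1 [0.5599, -0.406, -0.4732] [-0.3733, -0.0001, -0.3908]
```

```bash
python3 -m inch '[{"slide":[0.1,-0.15,-0.09],"angular":[-0.09,0,-0.1],"claw":-1},{"slide":[0.23,-0.3,-0.19],"angular":[-0.19,0,-0.2],"claw":-1},{"slide":[0.34,-0.45,-0.28],"angular":[-0.28,0,-0.3],"claw":-1},{"slide":[0.457,-0.594,-0.375],"angular":[-0.373,0,-0.391],"claw":-1},{"slide":[0.457,-0.594,-0.375],"angular":[-0.373,0,-0.391],"claw":-1}]'
python3 -m inch '[{"slide":[0.14,-0.1,-0.12],"angular":[-0.09,0,-0.1],"claw":-1},{"slide":[0.28,-0.2,-0.24],"angular":[-0.19,0,-0.2],"claw":-1},{"slide":[0.42,-0.3,-0.36],"angular":[-0.28,0,-0.3],"claw":-1},{"slide":[0.56,-0.406,-0.473],"angular":[-0.373,0,-0.391],"claw":-1},{"slide":[0.56,-0.406,-0.473],"angular":[-0.373,0,-0.391],"claw":-1},{"slide":[0.56,-0.406,-0.473],"angular":[-0.373,0,-0.391],"claw":-1},{"slide":[0.56,-0.406,-0.473],"angular":[-0.373,0,-0.391],"claw":-1},{"slide":[0.56,-0.406,-0.473],"angular":[-0.373,0,-0.391],"claw":-1}]'
python3 - <<'E'
from h import *
Rf=Rt(-78.7,45,-1)
print(ctrl.get_state()['joint_positions'].round(2))
c=plan(grasp2tcp([.4154,.1043,.19],Rf),Rf)
E
```

```text
time: 6.75
position: [0.4977, -0.084, 0.2734]
tool_rot: [1.836, 1.711, -0.761]
ft_force: [1.0, 0.4, -0.4]
grip_width: 0.688
grip_force: 40.0
time: 7.55
position: [0.4141, 0.0989, 0.2588]
tool_rot: [1.559, 1.91, -0.656]
ft_force: [-0.2, -0.8, -0.9]
grip_width: 0.687
grip_force: 40.0
[-0.14  0.12 -0.71  1.88  0.66  1.71 -0.75]
0 [0.2079, 0.0128, 0.2131] [-0.0171, -0.0075, 0.0166]
```

```bash
python3 -m inch '[{"slide":[0.1,0.006,0.1],"angular":[-0.017,-0.007,0.017],"claw":-1},{"slide":[0.208,0.013,0.213],"angular":[-0.017,-0.007,0.017],"claw":-1},{"slide":[0.208,0.013,0.213],"angular":[-0.017,-0.007,0.017],"claw":-1},{"slide":[0.208,0.013,0.213],"angular":[-0.017,-0.007,0.017],"claw":-1},{"slide":[0.208,0.013,0.213],"angular":[-0.017,-0.007,0.017],"claw":-1},{"slide":[0.208,0.013,0.213],"angular":[-0.017,-0.007,0.017],"claw":-1},{"slide":[0.208,0.013,0.213],"angular":[-0.017,-0.007,0.017],"claw":-1}]'
python3 - <<'E'
from h import *
s=ctrl.get_state();print(s['position'],R.from_rotvec(s['tool_rot']).as_matrix().round(3).tolist())
for n in ('scene','top'):
    im=ctrl.get_image(n);w=cloud(im)
    for r in ctrl.outline_of('middle_pot',n)[:2]:
        p=w[r['mask']];p=p[~np.isnan(p[:,0])];print(n,r['confidence'],np.round(r['bbox']),np.percentile(p,[2,50,98],axis=0).round(3).tolist())
    np.savez('n_'+n,w=w,m=ctrl.outline_of('middle_pot',n)[0]['mask'])
    bb=r['bbox'];save(im,'d_%s.png'%n,(200,130,420,330),2.5)
a=cv2.imread('pics/d_scene.png');b=cv2.imread('pics/d_top.png');cv2.imwrite('pics/d.png',cv2.resize(np.hstack([a,b]),(800,364)))
E
```

```text
time: 8.25
position: [0.4162, 0.1015, 0.1854]
tool_rot: [1.554, 1.903, -0.64]
ft_force: [0.6, -0.0, -0.9]
grip_width: 0.686
grip_force: 40.0
[0.41623265 0.10146237 0.18543524] [[-0.14, 0.98, 0.143], [0.694, 0.201, -0.692], [-0.707, 0.002, -0.708]]
scene 0.56 [308. 236.  40.  44.] [[0.379, 0.068, 0.092], [0.388, 0.094, 0.134], [0.438, 0.138, 0.205]]
top 0.79 [292. 269.  41.  39.] [[0.385, 0.07, 0.12], [0.417, 0.105, 0.137], [0.446, 0.131, 0.209]]
```

View pics/d.png

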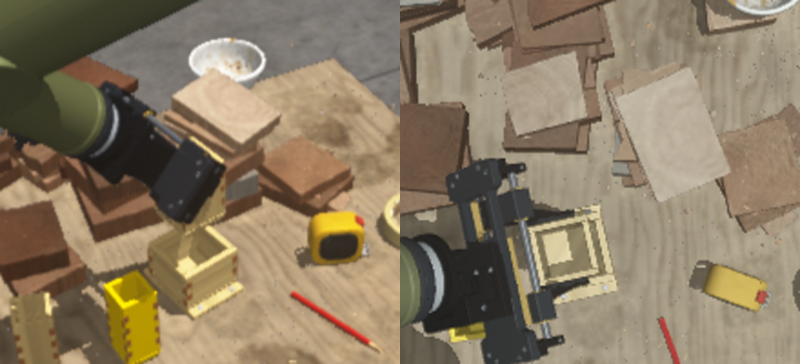

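```bash
python3 - <<'E'
import numpy as np
h=np.radians(11.3);A=np.array([[np.cos(h),np.sin(h)],[-np.sin(h),np.cos(h)]])
for n in ('scene','top'):
    d=np.load('n_%s.npz'%n);p=d['w'][d['m']];p=p[~np.isnan(p[:,0])]
    q=np.c_[(p[:,:2]-[.4161,.1009])@A.T,p[:,2]]*1000
    print(n)
    for z in range(90,220,8):
        s=q[(q[:,2]>=z)&(q[:,2]<z+8)]
        if len(s)>3: print(z,len(s),np.percentile(s[:,0],[3,50,97]).round(1),np.percentile(s[:,1],[3,50,97]).round(1))
    if n=='top':
        f=q[(abs(q[:,2]-128)<14)&(abs(q[:,0])<20)&(abs(q[:,1])<18)];print('floor',len(f),np.median(f,0),np.linalg.lstsq(np.c_[f[:,:2],np.ones(len(f))],f[:,2],rcond=None)[0])
        r=q[(q[:,2]>195)];print('rim z',np.median(r[:,2]),r.min(0),r.max(0))
        for v in range(-40,41,4):
            s=r[(r[:,1]>=v)&(r[:,1]<v+4)]
            if len(s): print(v,len(s),s[:,0].min().round(1),s[:,0].max().round(1),s[:,2].mean().round(1))
    else:
        wl=q[(q[:,2]>100)&(q[:,2]<195)&(q[:,0]<-22)];b=np.linalg.lstsq(np.c_[wl[:,1:],np.ones(len(wl))],wl[:,0],rcond=None)[0];print('wall u=',b)
E
```

```text
scene
114 46 [-31.  -28.6  20.2] [-21.1  20.3  31.8]
122 85 [-32.6 -30.1  18. ] [-23.9  21.2  34. ]
130 73 [-33.6 -30.7 -16.3] [-26.6   8.7  33.3]
138 60 [-33.8 -31.2 -28.3] [-24.2  -0.7  33.4]
146 39 [-33.3 -31.1 -29. ] [-27.9 -11.4   8.9]
154 26 [-33.3 -31.3 -28.8] [-27.3 -13.1   0.7]
162 17 [-33.5 -31.3 -28.9] [-28.2 -19.4  -6.1]
170 8 [-33.9 -31.2 -29.9] [-26.4 -22.8 -17.4]
202 13 [-89.6 -18.6 -12.4] [-26.8 -21.7  71.6]
wall u= [ 9.05481916e-03 -3.30618402e-02 -2.60592537e+01]
top
114 44 [-21.5  -0.6  21.8] [-17.2   4.6  25.5]
122 512 [-22.    0.2  22.1] [-18.8   2.7  24.3]
130 22 [-21.6  15.6  24.5] [-28.8  12.2  25.7]
138 15 [-23.8   2.6  23.3] [-29.   25.   25.6]
146 21 [-17.8  13.9  23.5] [-28.8  20.6  25.4]
154 22 [-24.2  17.6  23.5] [-28.9  14.7  25.5]
162 21 [-23.1  17.5  25.4] [-28.8   8.8  25.5]
170 19 [-18.    5.8  23.4] [-28.7  25.1  25.6]
178 23 [-27.3  13.2  24.5] [-28.8  11.6  25.4]
186 22 [-23.3  12.8  30.9] [-28.8   1.3  25.4]
194 63 [-30.6  12.5  29.7] [-28.8   5.9  26.6]
202 361 [-29.9  -0.6  28.5] [-28.2   0.8  30.3]
210 5 [-31.3 -30.9  21.8] [11.6 18.8 21.8]
floor 374 [-6.71028774e-02 -9.16600598e-02  1.24756537e+02] [ 4.53375614e-03 -1.45521005e-02  1.24743517e+02]
rim z 204.47051397637097 [-31.53672986 -28.84791452 195.48488877] [ 30.05612783  31.08173002 260.81892155]
-32 16 -29.3 28.0 204.1
-28 73 -30.6 28.6 204.2
-24 32 -29.9 29.4 204.3
-20 17 -30.5 28.6 204.5
-16 14 -30.1 28.8 205.3
-12 17 -30.6 28.7 203.5
-8 15 -29.8 30.1 203.5
-4 18 -30.8 28.7 203.2
0 17 -30.1 29.7 205.1
4 18 -30.9 28.5 203.4
8 15 -31.3 29.7 205.1
12 16 -30.9 28.5 204.3
16 17 -31.5 29.1 206.2
20 17 -31.1 28.3 205.3
24 88 -30.2 29.2 212.9
28 52 -29.4 28.0 204.8
```

```bash
python3 - <<'E'
from h import *
Rf=Rt(-78.7,45,-1);s=ctrl.get_state();print(s['position'])
c=plan([.4171,.1005,.1854-.040],Rf)
c=plan([.4171,.1005,.1854-.065],Rf,cur=c)
E
```

```text
[0.41569425 0.10115916 0.18432908]
0 [0.1075, 0.0049, 0.1128] [0.0074, -0.0004, 0.0068]
0 [0.0707, 0.0, 0.0707] [0.0, 0.0, 0.0]
```

```bash
python3 -m inch '[{"slide":[0.03,0.004,0.03],"angular":[0.007,0,0.007],"claw":-1},{"slide":[0.055,0.004,0.06],"angular":[0.007,0,0.007],"claw":-1},{"slide":[0.08,0.004,0.09],"angular":[0.007,0,0.007],"claw":-1},{"slide":[0.107,0.004,0.113],"angular":[0.007,0,0.007],"claw":-1},{"slide":[0.107,0.004,0.113],"angular":[0.007,0,0.007],"claw":-1},{"slide":[0.107,0.004,0.113],"angular":[0.007,0,0.007],"claw":-1},{"slide":[0.107,0.004,0.113],"angular":[0.007,0,0.007],"claw":-1},{"slide":[0.107,0.004,0.113],"angular":[0.007,0,0.007],"claw":-1},{"slide":[0.107,0.004,0.113],"angular":[0.007,0,0.007],"claw":-1},{"slide":[0.107,0.004,0.113],"angular":[0.007,0,0.007],"claw":-1}]'
python3 - <<'E'
from h import *
Rf=Rt(-78.7,45,-1)
c=plan([.4168,.1003,.145],Rf)
im=ctrl.get_image('top');w=cloud(im);m=ctrl.outline_of('middle_pot','top')[0]['mask'];p=w[m]
s=ctrl.get_state();print(s['position'],s['ft_force'])
h=np.radians(11.3);A=np.array([[np.cos(h),np.sin(h)],[-np.sin(h),np.cos(h)]])
q=np.c_[(p[:,:2]-[.4161,.1009])@A.T,p[:,2]]*1000
r=q[(q[:,2]>150)&(q[:,2]<175)]
print(np.median(r[:,2]),np.percentile(r[:,0],[1,2,50,98,99]),np.percentile(r[:,1],[1,2,98,99]))
f=q[(q[:,2]<95)&(abs(q[:,0])<20)&(abs(q[:,1])<18)];print(np.median(f[:,2]),len(f))
big=w[240:300,260:340].reshape(-1,3);b=big[(big[:,2]>.06)&(big[:,2]<.07)];b=(b[:,:2]-[.4161,.1009])@A.T*1000;print(np.percentile(b,[.5,50,99.5],axis=0))
E
```

```text
time: 9.55
position: [0.417, 0.1003, 0.1455]
tool_rot: [1.559, 1.9, -0.645]
ft_force: [-0.7, 1.0, -1.1]
grip_width: 0.686
grip_force: 40.0
0 [0.0016, -0.0007, 0.0014] [0.0005, -0.0005, -0.0009]
[0.41693078 0.1002796  0.14544204] [-0.78955515  0.51938001 -1.75505016]
164.9196222711256 [-29.2227131  -28.82225425   2.09689361  29.09994349  29.35020782] [-29.91245785 -29.87176484  28.14304889  28.68915313]
85.42067362227078 348
[[-40.05064193 -39.82406226]
 [ -7.99698032 -34.31660933]
 [ 39.35438554   6.15631615]]
```

```bash
python3 -m inch '[{"slide":[0.02,0,0.02],"angular":[0,0,0],"claw":-1},{"slide":[0.04,0,0.04],"angular":[0,0,0],"claw":-1},{"slide":[0.06,0,0.06],"angular":[0,0,0],"claw":-1},{"slide":[0.08,0,0.08],"angular":[0,0,0],"claw":-1},{"slide":[0.1,0,0.1],"angular":[0,0,0],"claw":-1},{"slide":[0.1,0,0.1],"angular":[0,0,0],"claw":-1},{"slide":[0.1,0,0.1],"angular":[0,0,0],"claw":-1}]'
python3 -m inch '[{"slide":[0.02,0,0.02],"angular":[0,0,0],"claw":-1},{"slide":[0.035,0,0.035],"angular":[0,0,0],"claw":-1},{"slide":[0.05,0,0.05],"angular":[0,0,0],"claw":-1},{"slide":[0.065,0,0.065],"angular":[0,0,0],"claw":-1},{"slide":[0.077,0,0.077],"angular":[0,0,0],"claw":-1},{"slide":[0.077,0,0.077],"angular":[0,0,0],"claw":-1},{"slide":[0.077,0,0.077],"angular":[0,0,0],"claw":-1},{"slide":[0.077,0,0.077],"angular":[0,0,0],"claw":-1}]'
```

```text
time: 10.35
position: [0.4168, 0.1002, 0.1097]
tool_rot: [1.558, 1.901, -0.646]
ft_force: [-0.7, -0.2, -0.8]
grip_width: 0.685
grip_force: 40.0
time: 11.15
position: [0.417, 0.1004, 0.0829]
tool_rot: [1.558, 1.9, -0.645]
ft_force: [0.3, -0.5, -2.0]
grip_width: 0.684
grip_force: 40.0
```

```bash
python3 -m inch '[{"slide":[0.004,0,0.004],"angular":[0,0,0],"claw":-1},{"slide":[0.004,0,0.004],"angular":[0,0,0],"claw":-1},{"slide":[0.004,0,0.004],"angular":[0,0,0],"claw":1},{"slide":[0.004,0,0.004],"angular":[0,0,0],"claw":1},{"slide":[0.004,0,0.004],"angular":[0,0,0],"claw":1},{"slide":[0.004,0,0.004],"angular":[0,0,0],"claw":1},{"slide":[0.004,0,0.004],"angular":[0,0,0],"claw":1},{"slide":[0.004,0,0.004],"angular":[0,0,0],"claw":1}]'
python3 -m inch '[{"slide":[0,0,-0.06],"angular":[0,0,0],"claw":1},{"slide":[0,0,-0.15],"angular":[0,0,0],"claw":1},{"slide":[0,0,-0.3],"angular":[0,0,0],"claw":1},{"slide":[0,0,-0.5],"angular":[0,0,0],"claw":1},{"slide":[0,0,-0.7],"angular":[0,0,0],"claw":1},{"slide":[0,0,-0.7],"angular":[0,0,0],"claw":1},{"slide":[0,0,-0.7],"angular":[0,0,0],"claw":1}]'
python3 - <<'E'
from h import *
for n in ('scene','top'):
    im=ctrl.get_image(n);w=cloud(im);m=ctrl.outline_of('middle_pot',n)[0]['mask'];p=w[m]
    save(im,'e_%s.png'%n,(200,130,420,330),2.5)
    h=np.radians(11.3);A=np.array([[np.cos(h),np.sin(h)],[-np.sin(h),np.cos(h)]])
    q=np.c_[(p[:,:2]-[.4161,.1009])@A.T,p[:,2]]*1000
    r=q[(q[:,2]>90)&(q[:,2]<112)]
    print(n,len(r),np.median(r[:,2]),np.percentile(r[:,0],[1,50,99]),np.percentile(r[:,1],[1,50,99]))
    print(np.linalg.lstsq(np.c_[r[:,:2],np.ones(len(r))],r[:,2],rcond=None)[0])
    sm=ctrl.outline_of('small_pot',n)
    for k in sm[:2]:
        p=w[cv2.dilate(k['mask'].astype(np.uint8),np.ones((5,5)))>0];p=p[(p[:,2]>.1)&(p[:,2]<.118)]
        b=cv2.minAreaRect((p[:,:2]*1000).astype(np.float32)) if len(p)>4 else None;print(k['bbox'],b)
a=cv2.imread('pics/e_scene.png');b=cv2.imread('pics/e_top.png');cv2.imwrite('pics/e.png',cv2.resize(np.hstack([a,b]),(800,364)))
print(ctrl.get_state()['position'])
E
```

```text
time: 11.95
position: [0.4169, 0.1002, 0.0813]
tool_rot: [1.558, 1.9, -0.645]
ft_force: [0.2, 0.3, -0.1]
grip_width: 0.994
grip_force: 0.0
time: 12.65
position: [0.3924, 0.2233, 0.206]
tool_rot: [1.557, 1.902, -0.642]
ft_force: [0.0, -0.2, -1.1]
grip_width: 0.999
grip_force: 0.0
scene 360 98.1494193962915 [-33.16673007  -6.99065211  27.32992436] [-27.43006672   3.73174458  32.87040201]
[3.69095796e-03 5.90939759e-04 9.74073343e+01]
[271.9, 306.1, 29.5, 52.3] ((342.884033203125, 214.79574584960938), (47.52526092529297, 46.08165740966797), 6.297399997711182)
[222.0, 316.7, 26.2, 51.2] ((366.95068359375, 323.7843322753906), (44.177181243896484, 49.258155822753906), 73.69703674316406)
top 327 100.74272654338911 [-29.9170669    0.70536708  29.6423278 ] [-29.80853957  -1.93344042  29.33595063]
[1.08247153e-03 4.04726988e-04 1.00529087e+02]
[241.1, 305.8, 33.9, 23.0] ((345.1842956542969, 212.94549560546875), (44.13426971435547, 44.9710693359375), 6.675355911254883)
[0.39262987 0.22028801 0.20444377]
```

View pics/e.png

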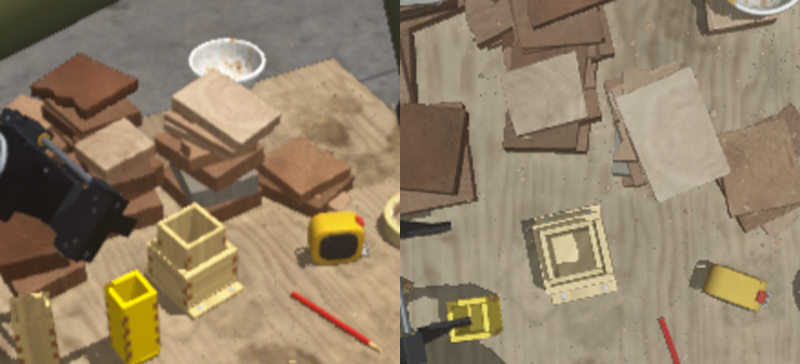

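The middle pot is home: rim level at 100.5 mm and centred within 0.5 mm (top crop ~(572,250)). Next the pale small pot.

```bash
python3 - <<'E'
from h import *
Rg=Rt(-105.2,25,-1);g=np.array([.3696,.3219,.103])
c=plan(grasp2tcp(g,Rg)-.1*Rg[:,2],Rg)
E
```

```text
0 [0.4436, 0.058, -0.3426] [0.506, 0.6579, 0.7261]
```

```bash
python3 -m inch '[{"slide":[0.1,0.015,-0.1],"angular":[0.1,0.13,0.15],"claw":1},{"slide":[0.2,0.03,-0.2],"angular":[0.2,0.26,0.29],"claw":1},{"slide":[0.32,0.045,-0.3],"angular":[0.35,0.45,0.5],"claw":1},{"slide":[0.444,0.058,-0.343],"angular":[0.506,0.658,0.726],"claw":1},{"slide":[0.444,0.058,-0.343],"angular":[0.506,0.658,0.726],"claw":1},{"slide":[0.444,0.058,-0.343],"angular":[0.506,0.658,0.726],"claw":1},{"slide":[0.444,0.058,-0.343],"angular":[0.506,0.658,0.726],"claw":1},{"slide":[0.444,0.058,-0.343],"angular":[0.506,0.658,0.726],"claw":1}]'
python3 - <<'E'
from h import *
Rg=Rt(-105.2,25,-1);g=np.array([.3696,.3219,.103])
c=plan(grasp2tcp(g,Rg),Rg)
print(ctrl.get_state()['joint_positions'].round(2))
im=ctrl.get_image('scene');a=im['color'][180:360,100:340,::-1];cv2.imwrite('pics/f.png',cv2.resize(a,None,fx=3,fy=3))
E
```

```text
time: 13.75
position: [0.3792, 0.3602, 0.1872]
tool_rot: [2.249, 1.724, -0.498]
ft_force: [-0.7, 0.4, 0.3]
grip_width: 1.0
grip_force: 0.0
0 [-0.0008, 0.0024, 0.4039] [0.0033, -0.0007, 0.0042]
[-0.37  0.48 -0.74  1.51  0.4   1.71 -1.42]
```

View pics/f.png

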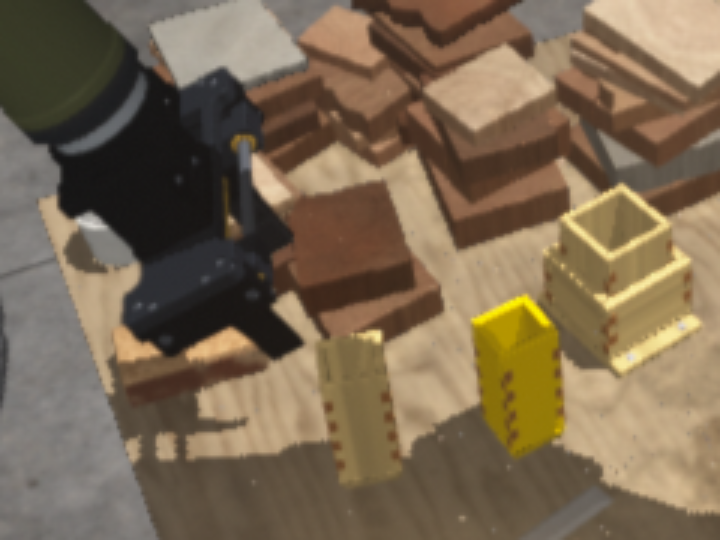

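The gripper straddles the line to the pale pot (crop ~355,400), and the yellow one at (520,380) is clear.

```bash
python3 -m inch '[{"slide":[0,0.002,0.12],"angular":[0,0,0],"claw":1},{"slide":[0,0.002,0.24],"angular":[0,0,0],"claw":1},{"slide":[0,0.002,0.33],"angular":[0,0,0],"claw":1},{"slide":[0,0.002,0.404],"angular":[0,0,0],"claw":1},{"slide":[0,0.002,0.404],"angular":[0,0,0],"claw":1},{"slide":[0,0.002,0.404],"angular":[0,0,0],"claw":1},{"slide":[0,0.002,0.404],"angular":[0,0,0],"claw":1}]'
python3 -m inch '[{"slide":[0,0,0],"angular":[0,0,0],"claw":-1},{"slide":[0,0,0],"angular":[0,0,0],"claw":-1},{"slide":[0,0,0],"angular":[0,0,0],"claw":-1},{"slide":[0,0,0],"angular":[0,0,0],"claw":-1},{"slide":[0,0,0],"angular":[0,0,0],"claw":-1},{"slide":[0,0,0],"angular":[0,0,0],"claw":-1},{"slide":[0,0,0],"angular":[0,0,0],"claw":-1},{"slide":[0,0,0],"angular":[0,0,0],"claw":-1}]' 40
python3 - <<'E'
from h import *
s=ctrl.get_state();R0=R.from_rotvec(s['tool_rot']).as_matrix();p=s['position'];print(R0.round(3).tolist())
c=plan(p+[0,0,.16],R0)
Rf=Rt(-78.7,25,-1)
dg=p-.008*R0[:,2]-[.3696,.3219,0];print(dg)
off=(dg@R0)  # tool frame
Rz=Rf@R0.T; o=Rz@np.array([dg[0],dg[1],0]);print(o)
c=plan(grasp2tcp(np.array([.4161,.1009,.263])+[o[0],o[1],0],Rf),Rf,cur=c)
E
```

```text
time: 14.5
position: [0.3693, 0.3208, 0.0967]
tool_rot: [2.251, 1.725, -0.494]
ft_force: [0.5, 0.4, 0.6]
grip_width: 0.999
grip_force: 0.0
time: 15.3
position: [0.369, 0.3196, 0.0956]
tool_rot: [2.251, 1.724, -0.496]
ft_force: [1.0, -0.2, 1.1]
grip_width: 0.505
grip_force: 40.0
[[0.237, 0.965, -0.109], [0.876, -0.261, -0.406], [-0.421, 0.0, -0.907]]
0 [-0.2694, 0.0003, -0.5805] [0.0, 0.0, 0.0]
[0.00031104 0.00100029 0.10282512]
[-1.66458582e-04  1.03422643e-03 -2.00578380e-06]
0 [-0.7295, 0.4142, 0.3379] [-0.3706, -0.0034, -0.7988]
```

```bash
python3 -m inch '[{"slide":[-0.03,0,-0.06],"angular":[0,0,0],"claw":-1},{"slide":[-0.09,0,-0.2],"angular":[0,0,0],"claw":-1},{"slide":[-0.18,0,-0.39],"angular":[0,0,0],"claw":-1},{"slide":[-0.269,0,-0.58],"angular":[0,0,0],"claw":-1},{"slide":[-0.269,0,-0.58],"angular":[0,0,0],"claw":-1}]'
python3 -m inch '[{"slide":[-0.12,0.07,0.055],"angular":[-0.06,0,-0.13],"claw":-1},{"slide":[-0.24,0.14,0.11],"angular":[-0.12,0,-0.26],"claw":-1},{"slide":[-0.36,0.21,0.17],"angular":[-0.185,0,-0.4],"claw":-1},{"slide":[-0.48,0.28,0.225],"angular":[-0.25,0,-0.53],"claw":-1},{"slide":[-0.61,0.345,0.28],"angular":[-0.31,0,-0.66],"claw":-1},{"slide":[-0.73,0.414,0.338],"angular":[-0.371,-0.003,-0.8],"claw":-1},{"slide":[-0.73,0.414,0.338],"angular":[-0.371,-0.003,-0.8],"claw":-1},{"slide":[-0.73,0.414,0.338],"angular":[-0.371,-0.003,-0.8],"claw":-1},{"slide":[-0.73,0.414,0.338],"angular":[-0.371,-0.003,-0.8],"claw":-1},{"slide":[-0.73,0.414,0.338],"angular":[-0.371,-0.003,-0.8],"claw":-1}]'
python3 - <<'E'
from h import *
Rf=Rt(-78.7,25,-1)
print(ctrl.get_state()['joint_positions'].round(2))
c=plan(grasp2tcp([.4159,.1019,.213],Rf),Rf)
E
```

```text
time: 15.8
position: [0.37, 0.3222, 0.2625]
tool_rot: [2.255, 1.725, -0.481]
ft_force: [-0.1, 0.9, -1.3]
grip_width: 0.503
grip_force: 40.0
time: 16.8
position: [0.4163, 0.1, 0.2556]
tool_rot: [1.759, 2.151, -0.389]
ft_force: [-0.1, 0.4, -0.7]
grip_width: 0.502
grip_force: 40.0
[ 0.07 -0.07 -0.66  1.9   0.36  1.48 -0.45]
0 [0.0787, -0.0001, 0.1832] [0.0016, -0.0021, 0.0051]
```

```bash
python3 -m inch '[{"slide":[0.025,0,0.06],"angular":[0,0,0.005],"claw":-1},{"slide":[0.05,0,0.12],"angular":[0,0,0.005],"claw":-1},{"slide":[0.079,0,0.183],"angular":[0,0,0.005],"claw":-1},{"slide":[0.079,0,0.183],"angular":[0,0,0.005],"claw":-1},{"slide":[0.079,0,0.183],"angular":[0,0,0.005],"claw":-1},{"slide":[0.079,0,0.183],"angular":[0,0,0.005],"claw":-1},{"slide":[0.079,0,0.183],"angular":[0,0,0.005],"claw":-1},{"slide":[0.079,0,0.183],"angular":[0,0,0.005],"claw":-1},{"slide":[0.079,0,0.183],"angular":[0,0,0.005],"claw":-1},{"slide":[0.079,0,0.183],"angular":[0,0,0.005],"claw":-1}]'
cat > m.py <<'E'
from h import *
import sys
zr=float(sys.argv[1])
h=np.radians(11.3);A=np.array([[np.cos(h),np.sin(h)],[-np.sin(h),np.cos(h)]])
s=ctrl.get_state();print(s['position'],s['ft_force'])
im=ctrl.get_image('top');w=cloud(im);w2=cloud(ctrl.get_image('scene'))
def Q(p): p=p.reshape(-1,3);p=p[~np.isnan(p[:,0])];return np.c_[(p[:,:2]-[.4161,.1009])@A.T,p[:,2]]*1000
q=Q(w);q=q[(abs(q[:,0])<27)&(abs(q[:,1])<27)]
r=q[(abs(q[:,2]-zr)<5)];print('rim',len(r),np.median(r[:,2]),np.percentile(r,[1,3,50,97,99],axis=0).round(1)[:,:2].tolist())
f=q[(q[:,2]<zr-85)&(abs(q[:,0])<15)&(abs(q[:,1])<15)]
if len(f)>20: print('floor',len(f),np.median(f[:,2]),np.linalg.lstsq(np.c_[f[:,:2],np.ones(len(f))],f[:,2],rcond=None)[0].round(4))
b=Q(w2);b=b[(abs(b[:,1])<21)&(b[:,0]<-15)&(b[:,0]>-30)&(b[:,2]>zr-95)&(b[:,2]<zr-5)&(b[:,2]>103)]
if len(b)>20:
    c=np.linalg.lstsq(np.c_[b[:,1:],np.ones(len(b))],b[:,0],rcond=None)[0];print('scene wall u(v,z)',len(b),c.round(4),'bottom',c[1]*(zr-110)+c[2],'top',c[1]*zr+c[2])
E
python3 m.py 220
```

```text
time: 17.8
position: [0.4168, 0.0972, 0.206]
tool_rot: [1.763, 2.146, -0.389]
ft_force: [-0.7, 0.7, -1.5]
grip_width: 0.501
grip_force: 40.0
[0.41681324 0.09720033 0.20604526] [-0.65945357  0.65145308 -1.45773259]
rim 190 221.13672919845024 [[-25.0, -22.8], [-22.8, -22.5], [1.3, -14.0], [22.6, 13.4], [24.4, 14.7]]
floor 134 121.40866235878566 [ 2.6000e-03 -5.8500e-02  1.2128e+02]
scene wall u(v,z) 320 [ 9.80000e-03  4.10000e-03 -2.40617e+01] bottom -23.612837543411466 top -23.163994212119828
```

```bash
cat >> m.py <<'E'
c=np.linalg.lstsq(np.c_[r[:,:2],np.ones(len(r))],r[:,2],rcond=None)[0];print('rim slope',c.round(4))
for v in range(-24,24,5):
    k=q[(q[:,1]>=v)&(q[:,1]<v+5)];a=k[(abs(k[:,2]-zr)<6)];b2=k[(abs(k[:,2]-(zr-100))<6)&(abs(k[:,0])<14)]
    print(v,len(a),np.median(a[:,2]).round(1) if len(a) else '',len(b2),np.median(b2[:,2]).round(1) if len(b2) else '')
# front (-v) inner/outer face: v extremes vs z
for z in range(int(zr)-90,int(zr),15):
    k=q[(q[:,2]>=z)&(q[:,2]<z+15)&(abs(q[:,0])<14)]
    if len(k)>5: print('z',z,len(k),np.percentile(k[:,1],[3,50,97]).round(1))
save(im,'g_top.png',(240,220,360,310),6)
E
python3 m.py 220; python3 -c "
from h import *
s=ctrl.get_state();print(R.from_rotvec(s['tool_rot']).as_matrix().round(3).tolist(),Rt(-78.7,25,-1).round(3).tolist())"
```

```text
[0.41675168 0.09718421 0.20592024] [ 0.67578453 -0.46554445 -1.79672971]
rim 191 221.2654357842151 [[-24.6, -22.7], [-22.6, -22.4], [1.2, -13.8], [22.6, 13.5], [25.3, 14.7]]
floor 135 121.46828403064202 [-3.190000e-02 -2.220000e-02  1.212423e+02]
scene wall u(v,z) 324 [ 7.20000e-03  3.10000e-03 -2.40472e+01] bottom -23.707765945170483 top -23.368291734069647
rim slope [-4.600000e-03 -1.980000e-02  2.208771e+02]
-24 53 221.3 1 125.3
-19 41 221.3 0 
-14 32 220.2 23 121.9
-9 27 221.8 37 121.8
-4 13 221.1 36 121.2
1 0  34 121.4
6 12 221.3 0 
11 17 219.9 3 124.5
16 0  0 
21 0  0 
z 130 12 [-23.   14.9  15.2]
z 145 15 [-22.9  15.   15.2]
z 160 12 [-22.9  15.   15.4]
z 175 17 [-22.9  15.1  15.4]
z 190 16 [-22.9  15.1  15.4]
z 205 23 [-22.8 -17.1  15.4]
[[-0.176, 0.981, 0.083], [0.889, 0.194, -0.414], [-0.422, 0.001, -0.906]] [[-0.178, 0.981, 0.083], [0.889, 0.196, -0.414], [-0.423, -0.0, -0.906]]
```

View pics/g_top.png

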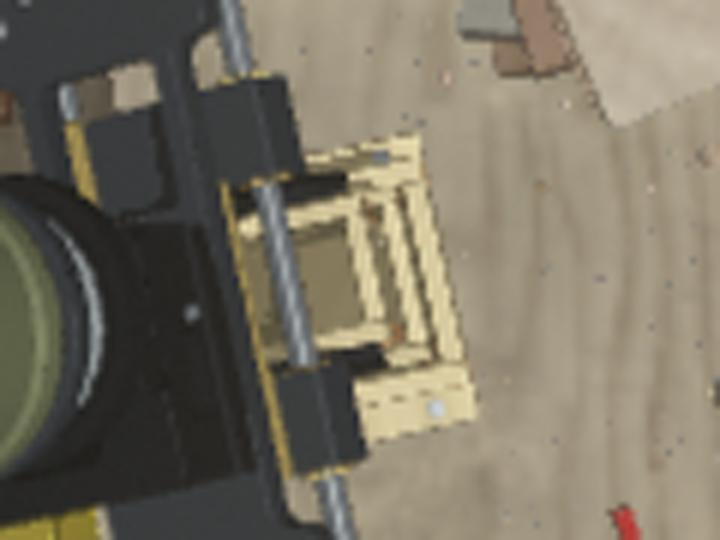

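```bash
python3 - <<'E'
from h import *
Rf=Rt(-78.7,25,-1)
c=plan([.4169,.0978,.166],Rf);plan([.4169,.0978,.116],Rf,cur=c)
E
```

```text
0 [0.0694, 0.001, 0.1434] [0.0006, -0.0005, -0.0039]
0 [0.0845, 0.0, 0.1813] [0.0, 0.0, 0.0]
```

```bash
python3 -m inch '[{"slide":[0.016,0.001,0.03],"angular":[0,0,-0.004],"claw":-1},{"slide":[0.03,0.001,0.058],"angular":[0,0,-0.004],"claw":-1},{"slide":[0.043,0.001,0.087],"angular":[0,0,-0.004],"claw":-1},{"slide":[0.056,0.001,0.115],"angular":[0,0,-0.004],"claw":-1},{"slide":[0.069,0.001,0.143],"angular":[0,0,-0.004],"claw":-1},{"slide":[0.069,0.001,0.143],"angular":[0,0,-0.004],"claw":-1},{"slide":[0.069,0.001,0.143],"angular":[0,0,-0.004],"claw":-1},{"slide":[0.069,0.001,0.143],"angular":[0,0,-0.004],"claw":-1},{"slide":[0.069,0.001,0.143],"angular":[0,0,-0.004],"claw":-1}]'
python3 m.py 181 | head -4
python3 - <<'E'
from h import *
Rf=Rt(-78.7,25,-1)
plan([.4169,.0978,.1165],Rf)
E
```

```text
time: 18.9
position: [0.4172, 0.0979, 0.1665]
tool_rot: [1.761, 2.148, -0.389]
ft_force: [0.4, -0.4, -1.2]
grip_width: 0.503
grip_force: 40.0
[0.41715564 0.09788782 0.16650407] [ 0.38376914 -0.35105805 -1.22354476]
rim 176 181.5453613559256 [[-24.7, -22.2], [-23.1, -21.8], [2.8, -13.2], [22.5, 13.3], [26.4, 14.9]]
floor 121 82.09513078163467 [ 4.40000e-03 -3.24000e-02  8.19927e+01]
scene wall u(v,z) 195 [-1.7200e-02  1.2300e-02 -2.4771e+01] bottom -23.89564911064385 top -22.539439555753408
0 [0.0844, -0.001, 0.1811] [0.0017, -0.0006, -0.0005]
```

```bash
python3 -m inch '[{"slide":[0.014,0,0.03],"angular":[0,0,0],"claw":-1},{"slide":[0.028,0,0.06],"angular":[0,0,0],"claw":-1},{"slide":[0.042,0,0.09],"angular":[0,0,0],"claw":-1},{"slide":[0.056,0,0.12],"angular":[0,0,0],"claw":-1},{"slide":[0.056,0,0.12],"angular":[0,0,0],"claw":-1},{"slide":[0.064,0,0.138],"angular":[0,0,0],"claw":-1},{"slide":[0.074,0,0.158],"angular":[0,0,0],"claw":-1},{"slide":[0.084,0,0.181],"angular":[0,0,0],"claw":-1},{"slide":[0.084,0,0.181],"angular":[0,0,0],"claw":-1},{"slide":[0.084,0,0.181],"angular":[0,0,0],"claw":-1}]'
python3 m.py 131 | head -4
```

```text
time: 20.0
position: [0.4168, 0.0977, 0.1161]
tool_rot: [1.761, 2.149, -0.39]
ft_force: [-0.4, 0.3, -1.5]
grip_width: 0.502
grip_force: 40.0
[0.41678792 0.09774456 0.11605399] [-0.37192615  0.31007203 -1.46603388]
rim 150 131.54335373457394 [[-24.8, -22.3], [-22.4, -22.1], [2.0, -14.5], [23.1, 13.0], [26.0, 13.7]]
floor 114 31.073230206956516 [ 4.3000e-03 -7.0000e-04  3.1356e+01]
rim slope [-6.200000e-03  2.680000e-02  1.318044e+02]
```

```bash
python3 -m inch '[{"slide":[0,0,0],"angular":[0,0,0],"claw":1},{"slide":[0,0,0],"angular":[0,0,0],"claw":1},{"slide":[0,0,0],"angular":[0,0,0],"claw":1},{"slide":[0,0,0],"angular":[0,0,0],"claw":1},{"slide":[0,0,0],"angular":[0,0,0],"claw":1},{"slide":[0,0,0],"angular":[0,0,0],"claw":1}]'
python3 -m inch '[{"slide":[0,0,-0.06],"angular":[0,0,0],"claw":1},{"slide":[0,0,-0.15],"angular":[0,0,0],"claw":1},{"slide":[0,0,-0.3],"angular":[0,0,0],"claw":1},{"slide":[0,0,-0.5],"angular":[0,0,0],"claw":1},{"slide":[0,0,-0.5],"angular":[0,0,0],"claw":1},{"slide":[0.3,0,-0.7],"angular":[0,0,0],"claw":1},{"slide":[0.5,0,-0.7],"angular":[0,0,0],"claw":1},{"slide":[0.5,0,-0.7],"angular":[0,0,0],"claw":1},{"slide":[0.5,0,-0.7],"angular":[0,0,0],"claw":1},{"slide":[0.5,0,-0.7],"angular":[0,0,0],"claw":1}]'
python3 m.py 130 | head -4
python3 - <<'E'
from h import *
a=ctrl.get_image('scene');save(a,'i_s.png',(200,130,420,330),2.5);b=ctrl.get_image('top');save(b,'i_t.png',(200,180,420,380),2.5)
a=cv2.imread('pics/i_s.png');b=cv2.imread('pics/i_t.png');cv2.imwrite('pics/i.png',cv2.resize(np.hstack([a,b]),(800,364)))
w=cloud(ctrl.get_image('top'))
h=np.radians(11.3);A=np.array([[np.cos(h),np.sin(h)],[-np.sin(h),np.cos(h)]])
p=w.reshape(-1,3);q=np.c_[(p[:,:2]-[.4161,.1009])@A.T,p[:,2]]*1000
r=q[(abs(q[:,2]-100)<4)&(abs(q[:,:2]).max(1)<34)];print('middle rim',len(r),np.median(r[:,2]),np.percentile(r[:,:2],[1,99],axis=0))
E
```

```text
time: 20.7
position: [0.4169, 0.0977, 0.1163]
tool_rot: [1.761, 2.148, -0.39]
ft_force: [0.4, -0.2, -0.8]
grip_width: 0.948
grip_force: 0.0
time: 21.7
position: [0.3797, 0.2818, 0.2219]
tool_rot: [1.759, 2.151, -0.391]
ft_force: [0.2, -0.4, -0.1]
grip_width: 1.003
grip_force: 0.0
[0.37973132 0.28184959 0.22188089] [ 0.21504214 -0.43028314 -0.0973839 ]
rim 241 130.75059224318176 [[-22.5, -22.5], [-22.0, -22.1], [-0.7, -0.2], [20.5, 20.8], [20.9, 21.2]]
floor 173 30.816635885364985 [-1.1500e-02 -1.2900e-02  3.0953e+01]
scene wall u(v,z) 114 [-8.60000e-03 -1.50000e-03 -2.34193e+01] bottom -23.449795087784945 top -23.61753313256286
middle rim 327 100.82142780021108 [[-29.85169129 -29.68288033]
 [ 29.6537116   29.86143583]]
```

View pics/i.png

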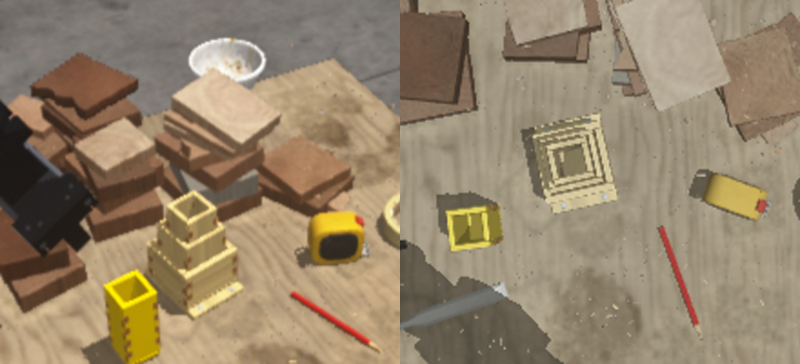

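The picture shows all three pots nested at crop (190,240) / (570,160), with rims at 65, 100.8 and 130.8 mm, level and centred within 1 mm. The gripper is clear of everything.

```bash
python3 -c "
from bench import ctrl
print(ctrl.close_job())"
```

```text
the job is handed in; nothing more can be done
None
```

The three pots are nested mouths up, with the middle pot home in the large one and the small pot home in the middle one; both are released and I handed the job in at about 22 s, with no verdict returned.

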